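# Pack the lemon in the lunch box

### The job

Pack the lemon for the picnic: open the hinged metal lunch box wide, set the lemon inside and let go of it, then close the lid fully.

Things in the scene. Friction and masses are not known exactly. Their poses are not given: they have to be found in the camera images.
- lunch_box: Fixed plain steel clamshell box, 114 mm (its x) by 160 mm (its y). Origin: centre of underside, z up. Lower half: open tray 48 mm high, walls and floor 4 mm thick (inside 106 x 152 mm). Lid: shell 20 mm deep, 4 mm walls; shut, the box is 68 mm high, 60 mm inside. Hinge line along the box's y at x = +57 mm, z = 48 mm; the lid's grip tab is on the opposite (-x) side.
- box_lid (a joint): Lid angle in rad: 0 shut, 1.57 upright, stop at 2.0 (leaning back, away from the tray). Starts shut or up to 0.15 ajar. A stiff friction hinge (about 0.16 N m): the lid stays at any angle where it is left and must be brought all the way down; 1 to 3 N at the tab move it.
- lid_tab (a point): Grip point on the lid's steel tab, a tongue 30 mm wide (box's y), 6 mm thick, 39 mm out from the middle of the lid's free edge, its rolled end 10 mm thick. The point is 26 mm out from that edge; with the lid shut at x = -83, y = 0, z = 54 mm of the box; it swings with the lid about the hinge. Pinched across its width, the tab turns between the pads. Axes: the box's, turned with the lid.
- lemon_center (a point): Centre of the only lemon: 77 mm long (its x, level), 51 mm wide (its y, level), 51 mm high, about 95 g; centre 25.5 mm above what it lies on. It lies on the worktop in a row with a red onion and a tomato of about 70 mm; which of the three lies where changes.
There are look-alikes about, which are no part of the job. What is shaped like the part that bears lemon_center but green is not meant.

How it is judged (in metres and radians):
On the way, in this order (a step that is already met when the one before it is completed fails the run):
1. the lid is opened wide (past 1.3 rad) (value of joint box_lid above 1.3 rad), for 0.2 s.
2. the lemon lies in the tray, released, with the lid still open (x of lemon_center in the frame of lunch_box between -0.053 and 0.053 m and y of lemon_center in the frame of lunch_box between -0.076 and 0.076 m and z of lemon_center in the frame of lunch_box between 0.015 and 0.045 m and contact force between the fingers and anything else below 0.2 N and value of joint box_lid above 0.8 rad), for 0.2 s.
At the end, for the whole second after the job is handed in: The lemon lies inside the lunch box (its centre within the tray's inner walls and 15 to 50 mm above the box's underside) and the lid is shut to within 0.08 rad (about 10 mm at its edge) (value of joint box_lid below 0.08 rad and x of lemon_center in the frame of lunch_box between -0.053 and 0.053 m and y of lemon_center in the frame of lunch_box between -0.076 and 0.076 m and z of lemon_center in the frame of lunch_box between 0.015 and 0.05 m); the robot touches nothing.
It also fails if it takes over 72 s, if anything falls off the work surface, if the arm or the gripper's body presses on something with over 40 N, if the wrist force passes 120 N, or if a joint passes its speed limit or range.

### The arm

A 7-joint arm with a two-finger parallel gripper is mounted at the origin on a cart in front of the work surface, level with it; the furniture and walls round the work are solid. World frame = base frame: x ahead of the robot, y to its left, z up, the work surface at z = 0. Lengths are in m, angles in degrees, forces in N, time in s.
With the tool pointing down it reaches from about 0.425 to 0.875 m from the base axis. Payload 4.7 kg.
Tool frame: the origin (TCP) lies at the very end of the fingers, on their centre line; the grasp point (between the pads) lies 19 mm behind it; y points along the fingers, z is the direction in which the jaws open and shut, and the axes are right-handed (so a half turn about y gives the same grasp; the last joint's range is limited). The gripper opens to 87 mm and grips with 3 to 60 N. Pads are 19 mm wide; open, the fingers measure 117 mm over their backs; the gripper's body (75 mm by 190 mm) begins 51 mm behind the grasp point.
Start: joints at [74.032, 18.392, -4.016, 83.108, 1.295, 78.541, -3.26], TCP at [0.188, -0.622, 0.223] pointing down, gripper open.
Joint ranges: [-163.93, 163.93], [-17.29, 119.83], [-79.2, 71.16], [3.27, 140.29], [-89.18, 269.18], [5.43, 117.66], [-154.24, 154.24]. Speed limits (degrees/s): [147.25, 147.25, 180, 180, 180, 180, 180].

### API

Orientations are given as [roll, pitch, yaw] about the fixed x, y, z axes, in that order (R = Rz(yaw) Ry(pitch) Rx(roll)).
In Python, from cell import env gives the robot as it stands.
- The arm moves only by the shell command python3 -m pendant 'ROWS' [FORCE]. ROWS is JSON, one flat list of numbers, 7 for each row, row after row: the shift along the world's x, y, z in units of 40 mm (1.0 is 40 mm), then the turn, a rotation vector about the world's x, y, z in units of 10 degrees (1.0 is 10 degrees), then the finger opening in mm, from 0 to 87. In form: [x, y, z, wx, wy, wz, jaw, x, y, z, wx, wy, wz, jaw, ...]. A call has 1 to 10 rows; each row shifts and turns the commanded pose from where the row before left it; what a row does not reach is not made up. A row lasts 1/8 s, in which the tool goes at most 62.5 mm and 10.7 degrees, less where a joint would pass 70% of its speed; a pose out of reach is approached as far as the arm can. A call is refused whole if a number of a shift passes 1 or a number of a turn 1, either way. A call with a gripper value outside its range is refused whole. The fingers move at their own pace and stop on an object; FORCE is the grip in N (left out, the last holds). Time passes only in rows, so rows that do not move let the fingers close. It gives the time, the measured TCP pose, the force and the opening at its end, in the units of the state.
- env.get_obs(): the state, without advancing time (a new reading comes with each control period).
- env.read_camera(name): name is "scene" or "top" or "wrist"; returns a dict with "image" (384x512x3 uint8, red, green, blue), "fx", "fy", "cx", "cy" (pixels), "cam_to_world" (4x4, takes a point from camera to world coordinates). Camera axes: x right, y up, looking along -z (the intrinsics and any distortion apply to the point x, -y, -z); pixel columns grow to the right and rows downward; lengths in m; the calibration is good to about 2 mm. A picture is of the moment at which its call begins. There is no depth.
- env.sign_off(): hands the job in, once; it reports no verdict.
The state is a dict: "time_s": time; "qpos": joint angles; "joint_velocities": joint speeds; "effort": joint torques, N m; "tool_pos": TCP position; "tool_rot": TCP orientation; "force": force on the tool from outside, world axes, zero at the start; "wrist_torque": the same for the moment, N m; "grip_width": finger opening in m.
Only numpy, scipy, OpenCV 4.12 (cv2) and the standard library are available. Lean on these libraries where they do the work, as an engineer would, in place of code of your own. Each camera call takes 0.05 s, during which the arm holds its last target.

## Working session

There is one attempt and no reset: what is moved stays moved. The work goes in short steps, Python scripts to look and compute and a shell command to move; the robot and the scene stay as the last step left them, time stands still between calls to the robot, and variables do not carry over. Pictures are saved under pics/ and viewed, and the job is handed in when it is done.

```bash
mkdir -p pics; ls; cat > h.py <<'E'
from cell import env
import numpy as np, cv2
def snap(n,f):
    c=env.read_camera(n); cv2.imwrite('pics/'+f,c['image'][:,:,::-1]); return c
def ray(c,u,v):
    d=np.array([(u-c['cx'])/c['fx'],-(v-c['cy'])/c['fy'],-1.]); M=np.array(c['cam_to_world'])
    return M[:3,3],M[:3,:3]@d
def onz(c,u,v,z):
    o,d=ray(c,u,v); return o+d*(z-o[2])/d[2]
def two(c1,p1,c2,p2):
    o1,d1=ray(c1,*p1);o2,d2=ray(c2,*p2)
    A=np.stack([d1,-d2],1); s=np.linalg.lstsq(A,o2-o1,rcond=None)[0]
    a=o1+d1*s[0];b=o2+d2*s[1]; return (a+b)/2,np.linalg.norm(a-b)
E
python3 - <<'E'
from h import *
import pickle
np.set_printoptions(precision=3,suppress=True)
d={}
for n in ['scene','top','wrist']:
    c=snap(n,n+'0.png'); d[n]=c; print(n,[k for k in c],c['fx'],c['cx'],c['cy']); print(np.array(c['cam_to_world']))
pickle.dump(d,open('c0.pkl','wb'))
print(env.get_obs())
E
```

```text
pics
scene ['image', 'fx', 'fy', 'cx', 'cy', 'cam_to_world'] 499.5764960604561 257.07936685582933 196.30121014061717
[[-0.79   0.286 -0.542 -0.305]
 [-0.613 -0.353  0.707  0.908]
 [ 0.011  0.891  0.454  0.719]
 [ 0.     0.     0.     1.   ]]
top ['image', 'fx', 'fy', 'cx', 'cy', 'cam_to_world'] 393.5740625227902 252.3679094021905 203.10981559240375
[[-0.006  0.985 -0.173  0.281]
 [-1.    -0.004  0.011 -0.05 ]
 [ 0.01   0.173  0.985  1.062]
 [ 0.     0.     0.     1.   ]]
wrist ['image', 'fx', 'fy', 'cx', 'cy', 'cam_to_world'] 291.3839792471819 257.0307188070729 187.8068455222241
[[ 0.288  0.914  0.285  0.265]
 [-0.958  0.275  0.084 -0.599]
 [-0.001 -0.297  0.955  0.384]
 [ 0.     0.     0.     1.   ]]
{'time_s': 0.15, 'qpos': array([74.032, 18.431, -4.016, 83.158,  1.294, 78.539, -3.257]), 'joint_velocities': array([ 0.022, -0.194, -0.117, -0.263, -0.075, -0.071,  0.044]), 'effort': array([  0.   , -49.18 ,  -0.404, -31.288,  -0.064,   0.04 ,   0.   ]), 'tool_pos': array([ 0.187, -0.622,  0.222]), 'tool_rot': array([ -90.083,   -0.004, -163.219]), 'force': array([-0.688, -0.248, -0.287]), 'wrist_torque': array([-0.033,  0.   ,  0.035]), 'grip_width': 0.08671757989577054}
```

View pics/scene0.png

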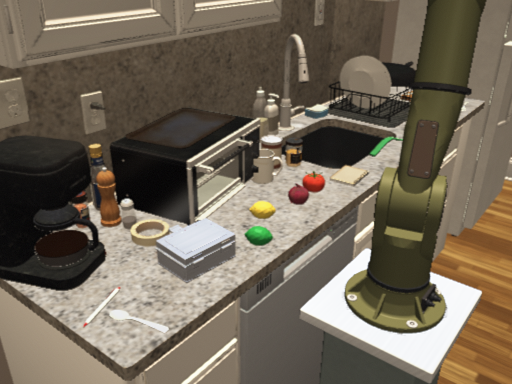

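View pics/top0.png

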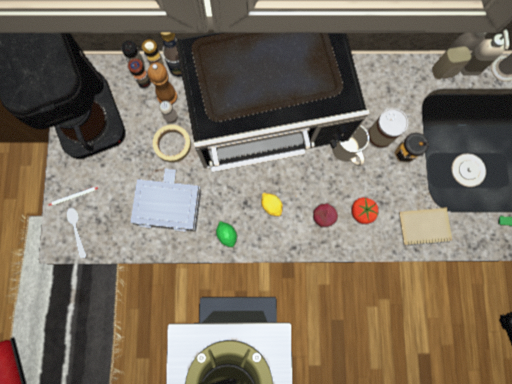

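View pics/wrist0.png

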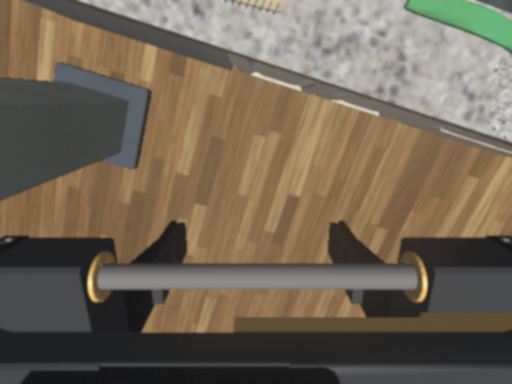

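```bash
python3 - <<'E'
import pickle,cv2
d=pickle.load(open('c0.pkl','rb'))
t=d['top']['image'][110:260,110:310,::-1]; cv2.imwrite('pics/tz.png',cv2.resize(t,None,fx=4,fy=4,interpolation=cv2.INTER_CUBIC))
t=d['scene']['image'][190:290,130:290,::-1]; cv2.imwrite('pics/sz.png',cv2.resize(t,None,fx=5,fy=5,interpolation=cv2.INTER_CUBIC))
E
```

```text
(no output)
```

View pics/tz.png

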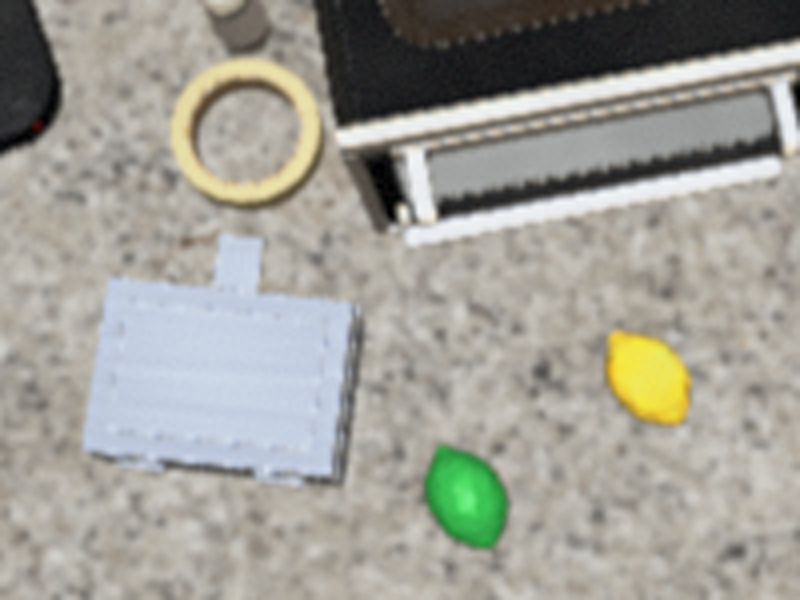

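View pics/sz.png

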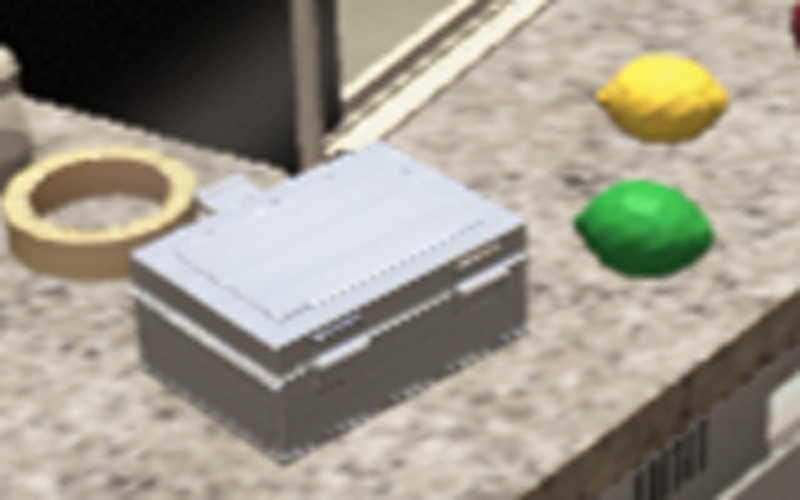

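```bash
python3 - <<'E'
from h import *
import pickle
np.set_printoptions(precision=4,suppress=True)
d=pickle.load(open('c0.pkl','rb')); T,S=d['top'],d['scene']
t=lambda x,y:(110+x/4-.4,110+y/4-.4)
s=lambda x,y:(130+x/5-.4,190+y/5-.4)
P={}
for n,a,b in [('TL',t(107,280),s(132,257)),('TR',t(358,303),s(377,143)),('BR',t(331,478),s(525,222)),('BL',t(85,455),s(278,348)),('tabL',t(219,237),s(200,197)),('tabR',t(265,238),s(240,176))]:
    p,e=two(T,a,S,b); P[n]=p; print(n,p,e, onz(T,*a,.068))
for k in ['TL','TR','BR','BL']: pass
print(np.linalg.norm(P['TL']-P['TR']),np.linalg.norm(P['TL']-P['BL']),np.linalg.norm(P['TR']-P['BR']),np.linalg.norm(P['BL']-P['BR']))
q=[onz(T,*t(*a),z) for a,z in [((107,280),.07),((358,303),.07),((331,478),.068),((85,455),.068)]]
print('topview dims',[np.linalg.norm(q[i]-q[(i+1)%4]) for i in range(4)], 'ctr',np.mean(q,0))
for a,b in [(0,1),(3,2)]:
    v=q[b]-q[a]; print('dir',np.degrees(np.arctan2(v[1],v[0])))
for a,b in [(0,3),(1,2)]:
    v=q[b]-q[a]; print('x dir',np.degrees(np.arctan2(v[1],v[0])))
# lemon masks
def mask(im):
    h=cv2.cvtColor(im,cv2.COLOR_RGB2HSV); return cv2.inRange(h,(22,150,120),(34,255,255))
C=[]
for c in (T,S):
    m=mask(c['image']); n,l,st,ce=cv2.connectedComponentsWithStats(m)
    i=1+np.argmax(st[1:,4]); print(st[i],ce[i]); C.append(ce[i])
    cn=cv2.findContours((l==i).astype(np.uint8),0,cv2.CHAIN_APPROX_NONE)[0][0]
    w=np.array([onz(c,*p[0],.0255)[:2] for p in cn]).astype(np.float32)
    r=cv2.minAreaRect(w*1000); print('rect',r); 
    if c is T:
        cv=cv2.PCACompute(w,None); print('axis',np.degrees(np.arctan2(cv[1][0][1],cv[1][0][0])))
p,e=two(T,C[0],S,C[1]); print('lemon',p,e, onz(T,*C[0],.0255))
# oven front corner
print(onz(T,*t(395,235),0), onz(T,*t(345,150),.2))
E
```

```text
TL [0.5183 0.2379 0.0663] 0.0007215777469881337 [0.5182 0.2376 0.068 ]
TR [0.5044 0.0768 0.0635] 0.0025638221642301814 [0.5023 0.0755 0.068 ]
BR [0.3901 0.0915 0.0654] 0.0017395908440742721 [0.3891 0.0906 0.068 ]
BL [0.4059 0.248  0.0658] 0.002761051440812965 [0.4045 0.2465 0.068 ]
tabL [0.548  0.1676 0.057 ] 0.003542954190343184 [0.5465 0.1664 0.068 ]
tabR [0.5482 0.1382 0.0558] 0.0020461850672023408 [0.5458 0.1366 0.068 ]
0.16167456245667627 0.11285893502089947 0.11528633240442006 0.15733217148328216
topview dims [np.float64(0.16258222505786388), np.float64(0.11387253666119893), np.float64(0.15660532283494602), np.float64(0.1136082350241807)] ctr [0.4533 0.1623 0.069 ]
dir -95.58246680263606
dir -95.65327748679677
x dir 175.24476027398936
x dir 172.23443765163597
[262 193  20  23 349] [271.4699 204.1547]
rect ((460.07647705078125, -113.37789154052734), (50.863704681396484, 59.5642204284668), 89.39579010009766)
axis 37.979065
[250 202  25  16 258] [262.2868 209.6318]
rect ((459.5924377441406, -112.92378234863281), (69.2533950805664, 87.81011199951172), 8.955582618713379)
lemon [ 0.4595 -0.1134  0.0246] 0.0004277032613375305 [ 0.4595 -0.1133  0.0255]
[0.5657 0.0592 0.    ] [0.5621 0.0677 0.2   ]
```

```bash
python3 -m pendant '[0.53,0.93,0.1,0,0,-0.22,87,0.53,0.93,0.1,0,0,-0.22,87,0.53,0.93,0.1,0,0,-0.22,87,0.53,0.93,0.1,0,0,-0.22,87,0.53,0.93,0.1,0,0,-0.22,87,0.53,0.93,0.1,0,0,-0.22,87,0.53,0.93,0.1,0,0,-0.22,87,0.53,0.93,0.1,0,0,-0.22,87,0.53,0.93,0.1,0,0,-0.22,87,0.53,0.93,0.1,0,0,-0.22,87]' 15; python3 - <<'E'
from h import *
import pickle
d=pickle.load(open('c0.pkl','rb')); T,S=d['top'],d['scene']
print(env.get_obs()['qpos'])
# oven handle left-front end: top zoom (410,240); scene approx?
for z in (.05,.1,.15,.2): print(z,onz(T,110+410/4,110+240/4,z), onz(T,110+340/4,110+140/4,z))
E
```

```text
time_s: 1.4
tool_pos: [0.4, -0.249, 0.2626]
tool_rot: [-90.0, -0.0, 174.7]
force: [1.3, -0.2, -0.1]
grip_width: 0.0871
[ 52.07097532  -3.86332053 -22.13840395 103.14287113  -1.45711779
  80.44017986 -65.07809958]
0.05 [0.54776886 0.04305202 0.05      ] [0.61687367 0.09060167 0.05      ]
0.1 [0.53458729 0.03844481 0.1       ] [0.60027806 0.08364532 0.1       ]
0.15 [0.52140572 0.0338376  0.15      ] [0.58368244 0.07668897 0.15      ]
0.2 [0.50822416 0.02923039 0.2       ] [0.56708682 0.06973262 0.2       ]
```

```bash
python3 - <<'E'
from h import *
import pickle
d=pickle.load(open('c0.pkl','rb')); T,S=d['top'],d['scene']
t=S['image'][100:260,100:300,::-1]; cv2.imwrite('pics/sz2.png',cv2.resize(t,None,fx=4,fy=3.75,interpolation=cv2.INTER_CUBIC))
E
python3 -m pendant '[0.4,1,0,0,0,0,87,0.2,1,0,0,0,0,87,0.2,1,0,0,0,0,87,0.2,1,0,0,0,0,87,0.2,1,0,0,0,0,87]'
python3 -c "
from h import *
snap('wrist','w1.png');print(env.get_obs()['qpos'])"
```

```text
time_s: 2.02
tool_pos: [0.4475, -0.049, 0.2625]
tool_rot: [-90.0, -0.0, 174.8]
force: [0.0, -0.2, -0.5]
grip_width: 0.0873
[ 41.8211128   -7.11005208 -35.97307098 105.09605298  -4.38384855
  80.65121503 -88.00251038]
```

View pics/sz2.png

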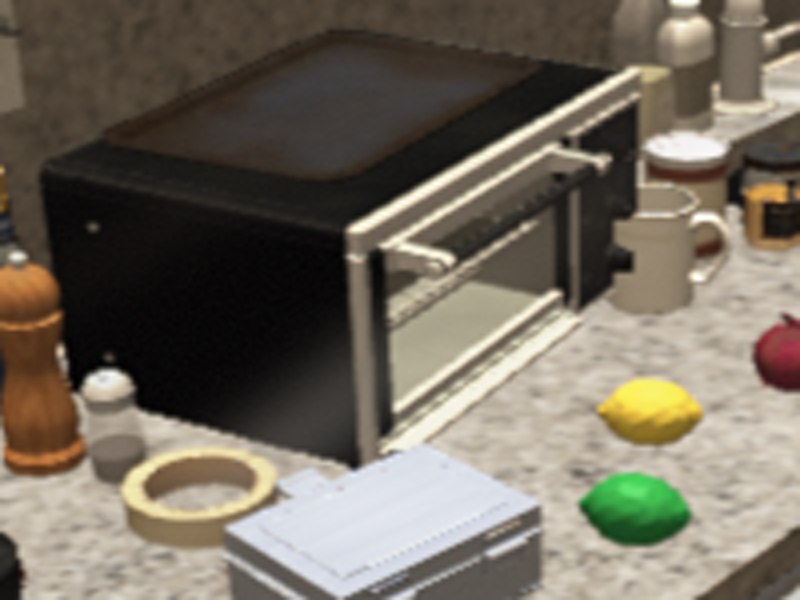

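View pics/w1.png

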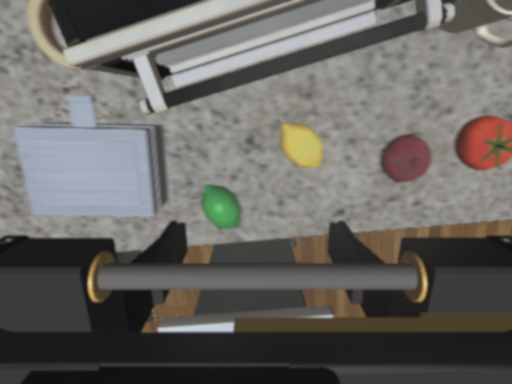

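```bash
python3 - <<'E'
from h import *
import pickle
np.set_printoptions(precision=4,suppress=True)
d=pickle.load(open('c0.pkl','rb')); T,S=d['top'],d['scene']
W=env.read_camera('wrist'); pickle.dump(W,open('w1.pkl','wb'))
s=lambda x,y:(100+x/4,100+y/3.75)
print('handle',two(W,(148,105),S,s(440,265)))
print('ovencorner',two(W,(70,55),S,s(350,238)))
for n,wp,tp in [('tabL',(68,97),(219,237)),('tabR',(95,96),(265,238)),('TR',(158,125),(358,303)),('TL',(17,127),(107,280)),('BL',(30,215),(85,455)),('BR',(155,215),(331,478))]:
    a=(110+tp[0]/4-.4,110+tp[1]/4-.4); print(n,two(W,wp,T,a),onz(W,*wp,.066))
def mask(im):
    h=cv2.cvtColor(im,cv2.COLOR_RGB2HSV); return cv2.inRange(h,(20,150,120),(34,255,255))
C=[]
for c in (W,T):
    m=mask(c['image'])
    if c is W: m[230:]=0
    n,l,st,ce=cv2.connectedComponentsWithStats(m); i=1+np.argmax(st[1:,4]); C.append(ce[i]); print(st[i])
    if c is W:
        cn=cv2.findContours((l==i).astype(np.uint8),0,1)[0][0]
        w=np.array([onz(c,*p[0],.0255)[:2] for p in cn]).astype(np.float32)
        cv=cv2.PCACompute(w,None); print('axis',np.degrees(np.arctan2(cv[1][0][1],cv[1][0][0])))
print('lemon',two(W,C[0],T,C[1]))
E
```

```text
handle (array([0.5273, 0.0352, 0.1818]), np.float64(0.00884869646282095))
ovencorner (array([0.5658, 0.0751, 0.2053]), np.float64(0.005180338431607953))
tabL (array([0.5463, 0.1658, 0.075 ]), np.float64(0.0034925929729066755)) [0.5483 0.1725 0.066 ]
tabR (array([0.5455, 0.1363, 0.0725]), np.float64(0.002114327527244909)) [0.5467 0.1405 0.066 ]
TR (array([0.5064, 0.0779, 0.0505]), np.float64(0.00044056190881026425)) [0.5074 0.0728 0.066 ]
TL (array([0.5183, 0.2369, 0.0731]), np.float64(0.0029955879066099486)) [0.5194 0.2438 0.066 ]
BL (array([0.4072, 0.2463, 0.0811]), np.float64(0.011022634539715514)) [0.4056 0.2642 0.066 ]
BR (array([0.391 , 0.094 , 0.0679]), np.float64(0.007610607638068506)) [0.3918 0.0984 0.066 ]Traceback (most recent call last):
  File "<stdin>", line 17, in <module>
    return _wrapfunc(a, 'argmax', axis=axis, out=out, **kwds)
    return bound(*args, **kwds)
ValueError: attempt to get argmax of an empty sequence
```

```bash
python3 -m pendant '[0,0.85,0,0,0,0,87,0,0.85,0,0,0,0,80,0,0.85,0,0,0,0,70,0,0.85,0,0,0,0,60,0.3,0.85,-0.2,-0.1,-1,0,60,0.3,0.85,-0.8,-0.1,-1,0,60,0.5,0,-0.9,0,0,0,60,0.5,0,-0.9,0,0,0,60,0,0,0,0,0,0,60]'
python3 -c "
from h import *
snap('wrist','w2.png');snap('scene','s2.png');print(env.get_obs()['qpos'])"
```

```text
time_s: 3.25
tool_pos: [0.5098, 0.1527, 0.1472]
tool_rot: [-89.8, 19.7, 174.8]
force: [-1.0, 0.4, 0.8]
grip_width: 0.0601
[  25.43899978   -6.02332421  -49.06461614  119.24572052    7.20100253
   47.44252894 -123.50789223]
```

View pics/s2.png

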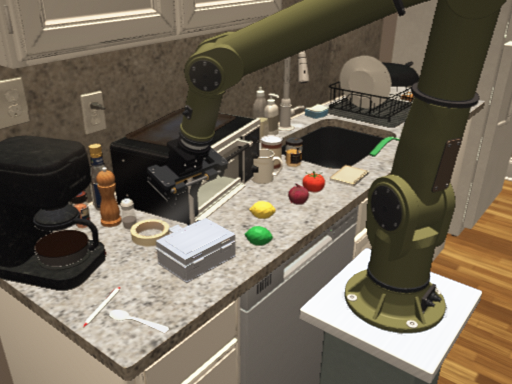

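View pics/w2.png

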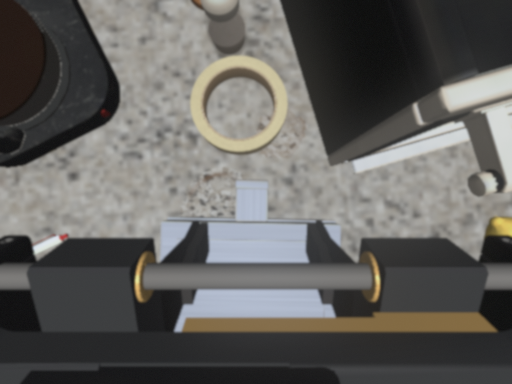

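```bash
python3 - <<'E'
from h import *
W=env.read_camera('wrist')
for p in [(252,181),(236,181),(268,181),(252,219)]: print(onz(W,*p,.057))
E
```

```text
[0.5519485  0.15321449 0.057     ]
[0.55334601 0.1682272  0.057     ]
[0.55055052 0.13819669 0.057     ]
[0.5164256  0.15649933 0.057     ]
```

```bash
python3 -m pendant '[0.21,0,-0.69,0,0,0,60,0.21,0,-0.69,0,0,0,60,0.21,0,-0.69,0,0,0,60,0.21,0.02,-0.69,0,0,0,60,0,0,0,0,0,0,60,0,0,0,0,0,0,20,0,0,0,0,0,0,20,0,0,0,0,0,0,20,0,0,0,0,0,0,20,0,0,0,0,0,0,20]' 15
python3 -c "
from h import *
snap('wrist','w3.png');snap('scene','s3.png');print(env.get_obs()['qpos'])"
```

```text
time_s: 4.65
tool_pos: [0.5455, 0.1543, 0.0406]
tool_rot: [-89.8, 20.1, 174.8]
force: [-0.3, 0.1, 0.4]
grip_width: 0.0298
[  21.6615284    11.69971032  -49.39236648  121.37979561   32.52921544
   37.73238784 -144.77564593]
```

View pics/w3.png

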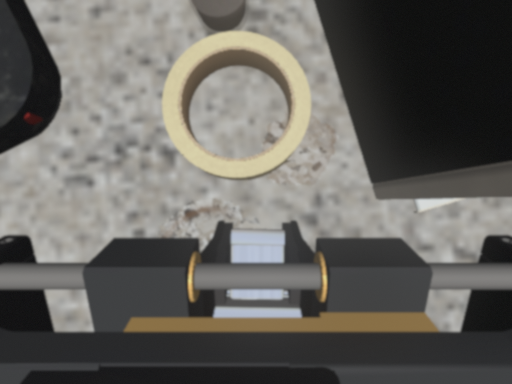

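```bash
python3 - <<'E'
import numpy as np
a=np.linspace(.074,1.65,17); phi=np.radians(np.linspace(20,-12,17))
f=.1425*np.cos(a)+.019*np.sin(phi); z=.1425*np.sin(a)-.019*np.cos(phi)
for i in range(16): print(i,np.round([(f[i+1]-f[i])*.995/.04,-(f[i+1]-f[i])*.1/.04,(z[i+1]-z[i])/.04],2))
print(.397+f*.995,.048+z)
E
```

```text
0 [-0.06  0.01  0.34]
1 [-0.09  0.01  0.34]
2 [-0.13  0.01  0.33]
3 [-0.16  0.02  0.32]
4 [-0.19  0.02  0.3 ]
5 [-0.22  0.02  0.28]
6 [-0.24  0.02  0.26]
7 [-0.27  0.03  0.24]
8 [-0.29  0.03  0.21]
9 [-0.31  0.03  0.19]
10 [-0.33  0.03  0.16]
11 [-0.34  0.03  0.13]
12 [-0.35  0.04  0.09]
13 [-0.36  0.04  0.06]
14 [-0.36  0.04  0.03]
15 [-0.37  0.04 -0.01]
[0.54486535 0.54252516 0.5388237  0.53379152 0.52747198 0.51992092
 0.51120603 0.50140629 0.49061113 0.47891965 0.4664396  0.45328638
 0.4395819  0.42545343 0.41103238 0.39645299 0.38185108] [0.04068122 0.05438945 0.06788258 0.08102815 0.09369727 0.10576585
 0.11711583 0.1276363  0.13722458 0.14578722 0.15324093 0.15951334
 0.16454376 0.16828369 0.17069739 0.17176212 0.17146846]
```

```bash
python3 -m pendant '[-0.06,0.01,0.34,0.02,0.2,0,20,-0.09,0.01,0.34,0.02,0.2,0,20,-0.13,0.01,0.33,0.02,0.2,0,20,-0.16,0.02,0.32,0.02,0.2,0,20,-0.19,0.02,0.3,0.02,0.2,0,20,-0.22,0.02,0.28,0.02,0.2,0,20,-0.24,0.02,0.26,0.02,0.2,0,20,-0.27,0.03,0.24,0.02,0.2,0,20]' 15
python3 -c "
from h import *
snap('scene','s4.png');print(env.get_obs()['qpos'])"
```

```text
time_s: 5.75
tool_pos: [0.4925, 0.1601, 0.1377]
tool_rot: [-90.0, 4.2, 174.7]
force: [3.4, -0.8, 0.3]
grip_width: 0.0298
[  30.29732052    7.35930342  -55.24970189  109.62230703    9.05708118
   62.88913551 -123.69730418]
```

View pics/s4.png

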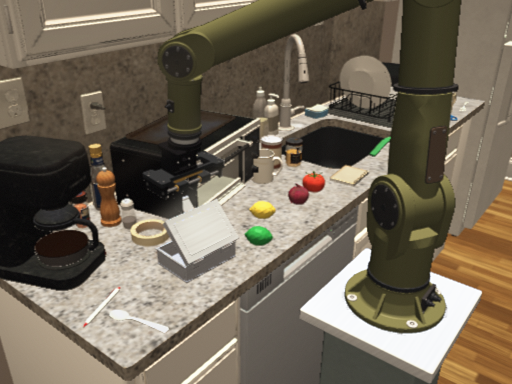

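The lid is rising with the tab held (free edge about (205,215) in the scene). Continue the arc.

```bash
python3 -m pendant '[-0.29,0.03,0.21,0.02,0.2,0,20,-0.31,0.03,0.19,0.02,0.2,0,20,-0.33,0.03,0.16,0.02,0.2,0,20,-0.34,0.03,0.13,0.02,0.2,0,20,-0.35,0.04,0.09,0.02,0.2,0,20,-0.36,0.04,0.06,0.02,0.2,0,20,-0.36,0.04,0.03,0.02,0.2,0,20,-0.18,0.02,0,0.02,0.2,0,20,0,0,0,0,0,0,20,0,0,0,0,0,0,20]' 15
python3 -c "
from h import *
snap('scene','s5.png');snap('top','t5.png');print(env.get_obs()['qpos'])"
```

```text
time_s: 7.05
tool_pos: [0.3889, 0.1714, 0.1718]
tool_rot: [-90.2, -12.2, 174.9]
force: [-0.3, 1.8, 8.8]
grip_width: 0.0296
[  32.03593466    5.73924419  -56.49794356  107.66020688   -1.42774867
   79.71016892 -119.55496408]
```

View pics/s5.png

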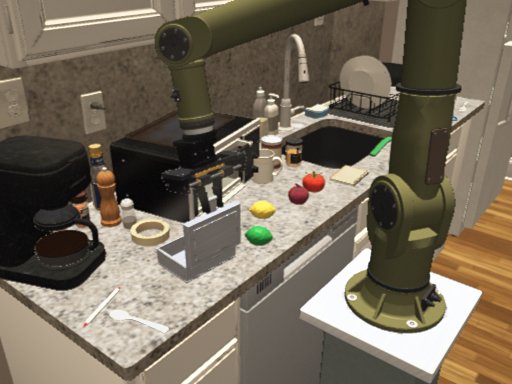

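```bash
python3 -m pendant '[0,0,0,0,0,0,50,0,0,0,0,0,0,50,0,0,0,0,0,0,50,0.1,-0.01,0.5,0,0,0,50,0.2,-0.02,0.95,0,0,0,50,0.3,-0.4,0.95,-0.1,-0.6,0,70,0.3,-0.9,0,-0.1,-0.6,0,87,0.3,-1,0,0,0,0.5,87,0.1,-1,0,0,0,0.7,87,0.1,-1,0,0,0,0.7,87]' 15
python3 -c "
from h import *
snap('scene','s6.png');snap('top','t6.png');print(env.get_obs()['qpos'])"
```

```text
time_s: 8.4
tool_pos: [0.4455, -0.0042, 0.2672]
tool_rot: [-89.2, 0.0, -166.1]
force: [0.7, 0.5, -0.2]
grip_width: 0.0856
[ 41.54342193  -8.42371436 -39.78778848 105.26820831  -4.63184073
  81.07844717 -73.8903891 ]
```

View pics/s6.png

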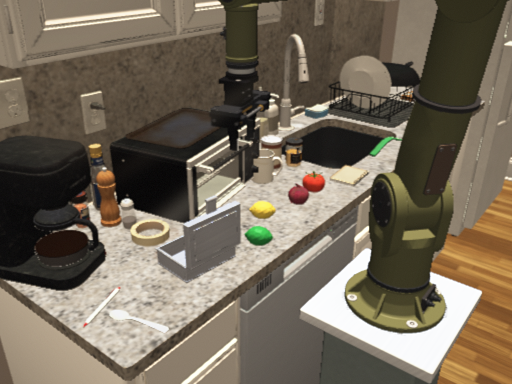

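View pics/t6.png

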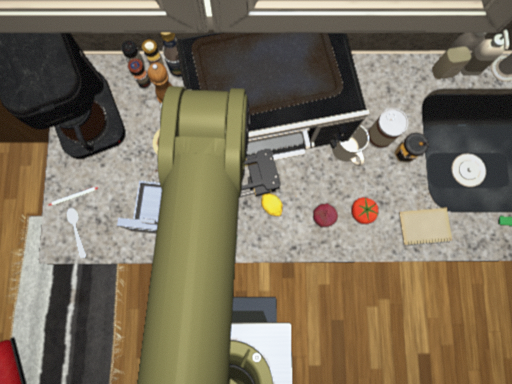

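```bash
python3 -m pendant '[0.1,-0.75,-0.2,0,0,0.9,80,0.1,-0.75,-0.2,0,0,0.9,70,0.15,-0.75,-0.2,0,0,0.8,70,0,0,0,0,0,0,70]' 15
python3 - <<'E'
from h import *
import pickle
np.set_printoptions(precision=4,suppress=True)
W=snap('wrist','w7.png'); T=snap('top','t7.png')
T0=pickle.load(open('c0.pkl','rb'))['top']
def big(c,lo,hi):
    h=cv2.cvtColor(c['image'],cv2.COLOR_RGB2HSV); m=cv2.inRange(h,lo,hi)
    if c is W: m[235:]=0
    n,l,st,ce=cv2.connectedComponentsWithStats(m); i=1+np.argmax(st[1:,4]); 
    cn=max(cv2.findContours((l==i).astype(np.uint8),0,1)[0],key=len)
    w=np.array([onz(c,*p[0],.0255)[:2] for p in cn]).astype(np.float32)
    cv=cv2.PCACompute(w,None); r=cv2.minAreaRect(w*1000)
    print(st[i],ce[i],onz(c,*ce[i],.0255),'ax',np.degrees(np.arctan2(cv[1][0][1],cv[1][0][0])),r); return ce[i]
Y=((18,130,90),(36,255,255)); G=((45,100,40),(80,255,255))
a=big(W,*Y);b=big(T0,*Y);print(two(W,a,T0,b)); 
big(T0,*G)
print(env.get_obs()['tool_pos'],env.get_obs()['tool_rot'])
E
```

```text
time_s: 9.0
tool_pos: [0.4591, -0.0944, 0.2422]
tool_rot: [-89.4, -0.0, -140.5]
force: [0.6, 0.5, -0.3]
grip_width: 0.0706
[250 144  30  32 282] [262.5426 157.5177] [ 0.469  -0.0987  0.0255] ax -8.648058 ((466.9849853515625, -97.89408874511719), (26.961458206176758, 45.54635238647461), 68.17643737792969)
[ 399  262   31  122 1916] [413.5449 316.1608] [ 0.1674 -0.4724  0.0255] ax -1.8826869 ((155.5287322998047, -474.40972900390625), (62.15379333496094, 297.5459899902344), 89.96067810058594)
(array([0.4743, 0.074 , 1.3008]), np.float64(0.33429270805782924))
[216 222  21  25 368] [226.0788 233.9837] [0.3803 0.0076 0.0255] ax 30.250116 ((380.70123291015625, 8.434349060058594), (60.5511589050293, 51.80786895751953), 63.4049186706543)
[ 0.4598 -0.0916  0.2431] [ -89.2954    0.0769 -140.368 ]
```

View pics/w7.png

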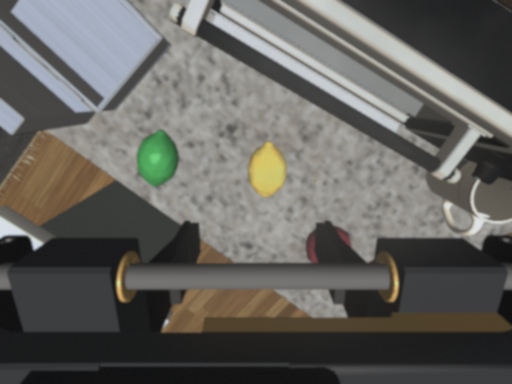

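```bash
python3 - <<'E'
from h import *
import pickle
np.set_printoptions(precision=4,suppress=True)
W=env.read_camera('wrist')
T0=pickle.load(open('c0.pkl','rb'))['top']
h=cv2.cvtColor(W['image'],cv2.COLOR_RGB2HSV); print(h[169,267],h[160,155])
m=cv2.inRange(h,(18,120,60),(40,255,255)); m[235:]=0; m[:, :240]=0; m[:,295:]=0; m[:130]=0
m=cv2.morphologyEx(m,cv2.MORPH_CLOSE,np.ones((9,9)))
n,l,st,ce=cv2.connectedComponentsWithStats(m); i=1+np.argmax(st[1:,4]); print(st[i],ce[i])
cn=max(cv2.findContours((l==i).astype(np.uint8),0,1)[0],key=len)
w=np.array([onz(W,*p[0],.0255)[:2] for p in cn]).astype(np.float32)
cv=cv2.PCACompute(w,None); print('ax',np.degrees(np.arctan2(cv[1][0][1],cv[1][0][0])))
print(two(W,ce[i],T0,(271.47,204.15)))
print(onz(W,267,169,.0255),onz(T0,271.5,204.2,.0255),'onion',onz(T0,325,215,.035),onz(W,329,245,.035))
print('ends',onz(W,268,140,.0255),onz(W,268,196,.0255))
E
```

```text
[ 26 128 214] [ 64 115 207]
[ 251  145   34   53 1142] [265.9895 170.8074]
ax 40.416805
(array([ 0.4592, -0.1123,  0.025 ]), np.float64(0.0020750528890354117))
[ 0.4617 -0.1107  0.0255] [ 0.4594 -0.1134  0.0255] onion [ 0.4282 -0.2537  0.035 ] [ 0.4345 -0.2486  0.035 ]
ends [ 0.4921 -0.0868  0.0255] [ 0.4334 -0.1364  0.0255]
```

```bash
python3 -m pendant '[0,-0.25,-0.8,0,0,0,70,0,-0.25,-0.9,0,0,0,70,0,0,-1,0,0,0,70,0,0,-1,0,0,0,70,0,0,-1,0,0,0,70,0,0,-0.7,0,0,0,70,0,0,0,0,0,0,70,0,0,0,0,0,0,70]' 12
python3 -c "
from h import *
snap('wrist','w8.png')
for i in range(3): env.read_camera('wrist'); print(env.get_obs()['tool_pos'])"
```

```text
time_s: 10.15
tool_pos: [0.4612, -0.1123, 0.0288]
tool_rot: [-89.1, 0.1, -140.3]
force: [0.6, 0.9, 0.4]
grip_width: 0.07
[ 0.46145862 -0.11286533  0.02909352]
[ 0.46131028 -0.11293244  0.02896375]
[ 0.46106955 -0.11301652  0.02874713]
```

View pics/w8.png

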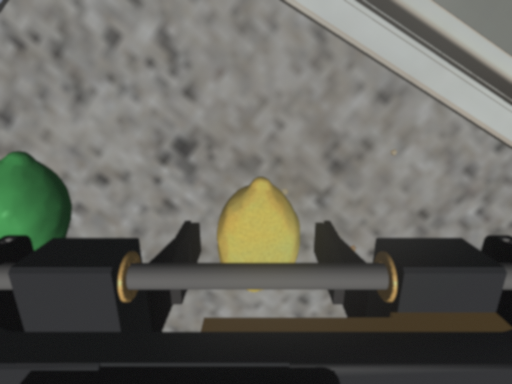

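```bash
python3 -m pendant '[-0.02,0,-0.5,0,0,0,70,0,0,0,0,0,0,70,0,0,0,0,0,0,40,0,0,0,0,0,0,40,0,0,0,0,0,0,40,0,0,0,0,0,0,40,0,0,0,0,0,0,40,0,0,0.5,0,0,0,40,0,0,1,0,0,0,40,0,0,0,0,0,0,40]' 14
python3 -c "
from h import *
snap('wrist','w9.png')"
```

```text
time_s: 11.6
tool_pos: [0.4611, -0.1131, 0.0695]
tool_rot: [-89.0, 0.2, -140.3]
force: [0.2, 0.5, -1.8]
grip_width: 0.0492
```

View pics/w9.png

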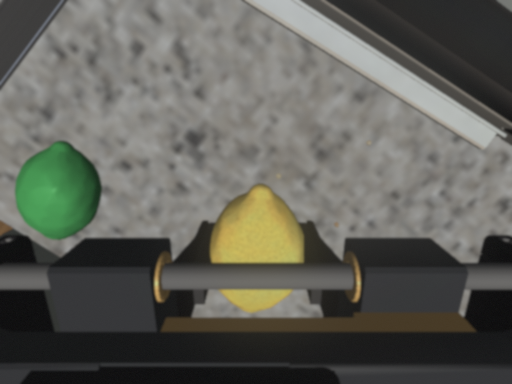

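```bash
python3 -m pendant '[0,0,1,0,0,0,40,0,0,1,0,0,0,40,0,0.5,1,0,0,-0.2,40,0,0.9,1,0,0,-0.5,40,0,0.9,0.3,0,0,-0.7,40,0,0.9,0,0,0,-0.7,40,0,0.9,0,0,0,-0.7,40,0,0.9,0,0,0,-0.7,40,0.05,0.9,0,0,0,-0.7,40,0,0,0,0,0,0,40]' 14
python3 -c "
from h import *
snap('wrist','w10.png');snap('top','t10.png');print(env.get_obs()['qpos'])"
```

```text
time_s: 12.9
tool_pos: [0.4598, 0.1264, 0.2378]
tool_rot: [-89.3, -0.1, 178.0]
force: [0.2, -0.1, -1.0]
grip_width: 0.0492
[  34.49123602   -2.02158944  -51.31817311  103.73431899   -0.8538587
   77.88558595 -108.85126512]
```

View pics/w10.png

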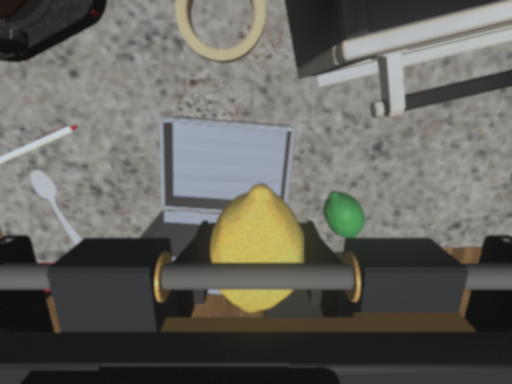

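```bash
python3 - <<'E'
from h import *
np.set_printoptions(precision=4,suppress=True)
W=env.read_camera('wrist')
A=onz(W,162,117,.048);B=onz(W,296,126,.048);C=onz(W,163,211,.048)
print(A,B,C,np.linalg.norm(A-B), np.degrees(np.arctan2(*(B-A)[1::-1])))
u=(B-A)/np.linalg.norm(B-A); n=np.array([u[1],-u[0],0]); print('ctr',(A+B)/2+n*.057)
E
```

```text
[0.5232 0.2282 0.048 ] [0.5065 0.0712 0.048 ] [0.4056 0.243  0.048 ] 0.1578892208620934 -96.09919926522868
ctr [0.4582 0.1558 0.048 ]
```

View pics/t10.png

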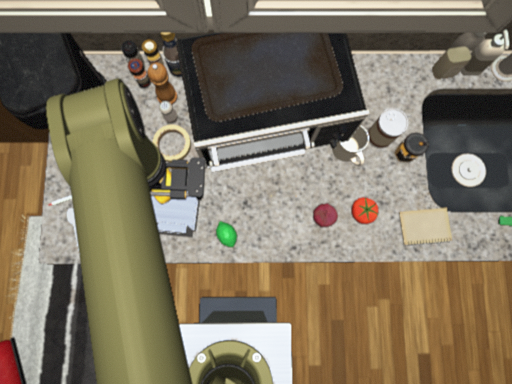

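```bash
python3 -m pendant '[0.07,0.4,0,0,0,-0.2,40,0.07,0.4,0,0,0,-0.15,40,0,0,-0.9,0,0,0,40,0,0,-0.9,0,0,0,40,0,0,-0.9,0,0,0,40,0,0,-0.7,0,0,0,40,0,0,-0.5,0,0,0,40,0,0,0,0,0,0,40]' 14
python3 -c "
from h import *
snap('wrist','w11.png');snap('scene','s11.png');print(env.get_obs()['qpos'])"
```

```text
time_s: 14.05
tool_pos: [0.4658, 0.1541, 0.082]
tool_rot: [-89.2, -0.1, 174.1]
force: [-0.3, -0.0, 0.1]
grip_width: 0.0494
[  27.75918257   12.05820076  -53.7122265   112.74964064   11.94415052
   60.88777339 -127.09891805]
```

View pics/w11.png

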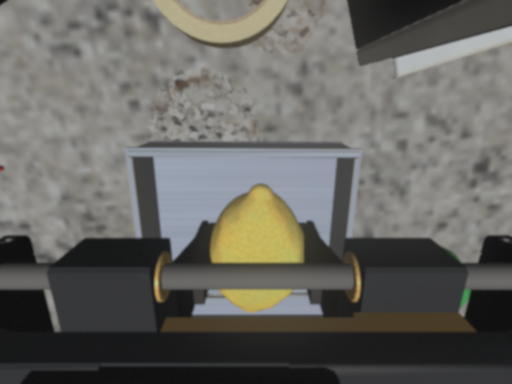

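View pics/s11.png

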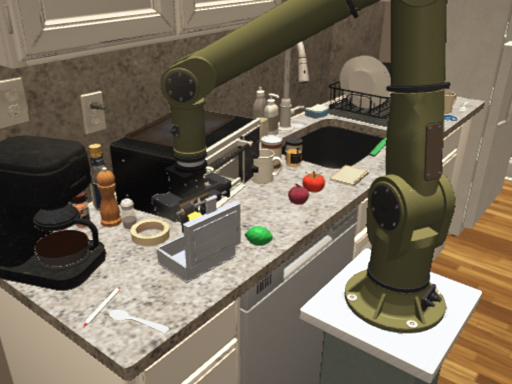

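```bash
python3 -m pendant '[-0.07,0.12,-0.5,0,0,0,40,0,0,-0.6,0,0,0,40,0,0,-0.4,0,0,0,40,0,0,0,0,0,0,40,0,0,0,0,0,0,40]' 14
python3 -c "
from h import *
snap('wrist','w12.png');print(env.get_obs()['qpos'])"
```

```text
time_s: 14.78
tool_pos: [0.4648, 0.1603, 0.0243]
tool_rot: [-89.2, 0.2, 174.2]
force: [-0.1, 0.2, -0.9]
grip_width: 0.0492
[  23.97095422   17.76250483  -51.53574709  115.66748819   17.94462372
   54.68843732 -132.67294777]
```

View pics/w12.png

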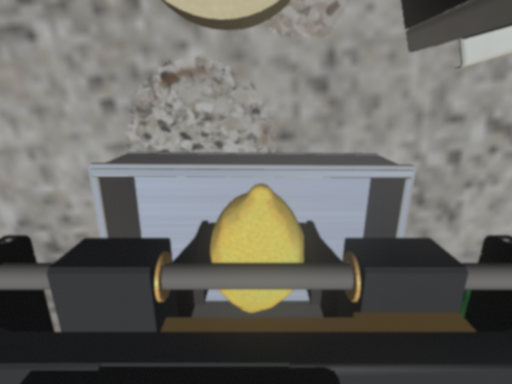

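```bash
python3 -m pendant '[0,0,-0.25,0,0,0,40,0,0,0,0,0,0,40,0,0,0,0,0,0,66,0,0,0,0,0,0,66,0,0,0,0,0,0,66,0,0,0,0,0,0,66,0,0,0.5,0,0,0,66,0,0,0.9,0,0,0,66,0,0,1,0,0,0,66,0,0,1,0,0,0,66]' 14
python3 -m pendant '[0,0,1,0,0,0,60,0,0,0.8,0,0,0,60,0,0,0,0,0,0,60]' 14
python3 -c "
from h import *
snap('wrist','w13.png');snap('scene','s13.png');print(env.get_obs()['qpos'])"
```

```text
time_s: 16.08
tool_pos: [0.464, 0.1605, 0.1519]
tool_rot: [-89.2, 0.1, 174.2]
force: [0.2, 0.2, -0.2]
grip_width: 0.0661
time_s: 16.45
tool_pos: [0.4656, 0.1611, 0.225]
tool_rot: [-89.2, 0.4, 174.2]
force: [-0.7, 0.5, 0.6]
grip_width: 0.0602
[  33.00101778    1.54284109  -55.84483755  103.39213496    2.12485525
   76.02999365 -119.14177017]
```

View pics/w13.png

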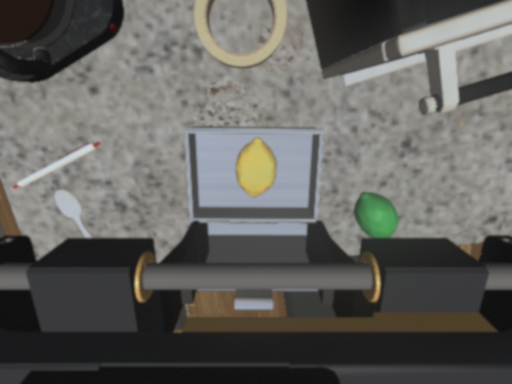

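View pics/s13.png

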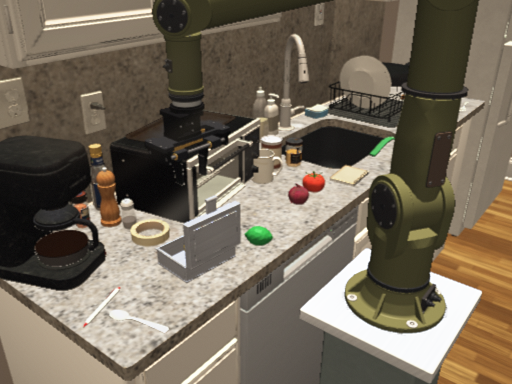

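```bash
python3 -m pendant '[0,0,1,0.06,0.6,0,60,-0.7,0.1,0.3,0.06,0.6,0,60,-0.7,0.15,0,0,0,0,60,0,0,0,0,0,0,60]' 14
python3 -c "
from h import *
snap('wrist','w14.png');snap('scene','s14.png');print(env.get_obs()['qpos'])"
```

```text
time_s: 17.05
tool_pos: [0.4061, 0.1708, 0.2726]
tool_rot: [-89.1, -12.1, 174.3]
force: [0.4, -0.6, 0.9]
grip_width: 0.0602
[  33.08354605    3.96557552  -56.8784645    97.06516516   -1.86848114
   91.63990787 -119.6479791 ]
```

View pics/w14.png

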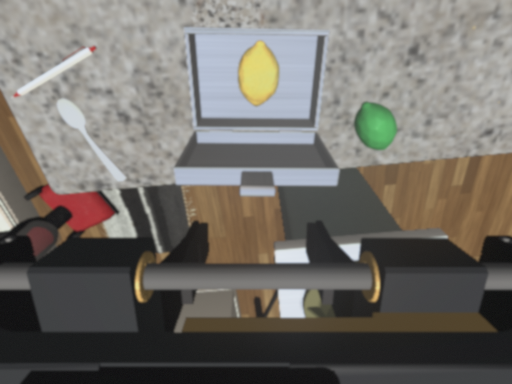

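```bash
python3 -m pendant '[-0.1,0,-0.6,0,0,0,60,-0.1,0,-0.6,0,0,0,60,-0.11,0.01,-0.65,0,0,0,60,-0.11,0.01,-0.65,0,0,0,60,0,0,0,0,0,0,60,0,0,0,0,0,0,20,0,0,0,0,0,0,20,0,0,0,0,0,0,20,0,0,0,0,0,0,20,0,0,0,0,0,0,20]' 15
python3 -c "
from h import *
snap('wrist','w15.png');snap('scene','s15.png');print(env.get_obs()['qpos'])"
```

```text
time_s: 18.4
tool_pos: [0.3916, 0.1711, 0.1738]
tool_rot: [-89.2, -11.9, 174.2]
force: [0.2, 0.2, 2.2]
grip_width: 0.0299
[  32.03667396    6.27542576  -57.2649544   107.10949745   -0.23717114
   80.12564378 -121.22666542]
```

View pics/w15.png

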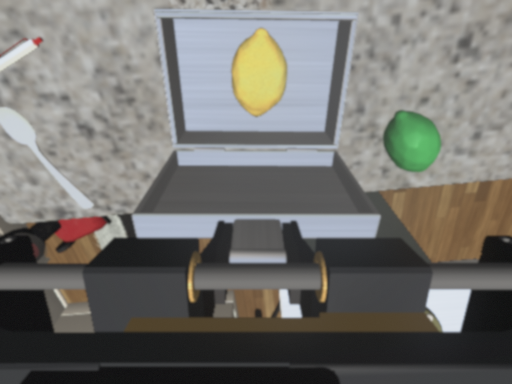

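```bash
python3 -m pendant '[0.13,-0.02,0,-0.02,-0.2,0,20,0.36,-0.04,-0.04,-0.02,-0.2,0,20,0.36,-0.04,-0.07,-0.02,-0.2,0,20,0.35,-0.04,-0.1,-0.02,-0.2,0,20,0.34,-0.03,-0.13,-0.02,-0.2,0,20,0.33,-0.03,-0.16,-0.02,-0.2,0,20,0.31,-0.03,-0.19,-0.02,-0.2,0,20,0.29,-0.03,-0.22,-0.02,-0.2,0,20,0,0,0,0,0,0,20]' 15
python3 -c "
from h import *
snap('wrist','w16.png');snap('scene','s16.png');print(env.get_obs()['qpos'])"
```

```text
time_s: 19.62
tool_pos: [0.4911, 0.1601, 0.1372]
tool_rot: [-89.2, 4.2, 174.2]
force: [2.8, -1.6, 1.1]
grip_width: 0.0298
[  30.32136034    7.73517692  -56.07404022  109.58260213   10.37012441
   63.25822443 -125.64473029]
```

View pics/w16.png

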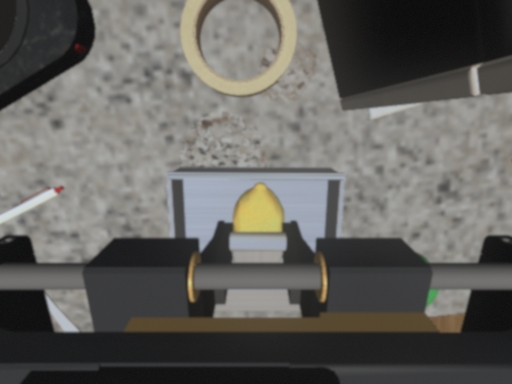

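```bash
python3 -m pendant '[0.27,-0.03,-0.24,-0.02,-0.2,0,20,0.24,-0.02,-0.26,-0.02,-0.2,0,20,0.22,-0.02,-0.28,-0.02,-0.2,0,20,0.19,-0.02,-0.3,-0.02,-0.2,0,20,0.16,-0.02,-0.32,-0.02,-0.2,0,20,0.13,-0.01,-0.33,-0.02,-0.2,0,20,0.09,-0.01,-0.34,-0.02,-0.2,0,20,0.06,-0.01,-0.34,-0.02,-0.2,0,20,0,0,0,0,0,0,20]' 15
python3 -c "
from h import *
snap('wrist','w17.png');snap('scene','s17.png');print(env.get_obs()['qpos'])"
```

```text
time_s: 20.85
tool_pos: [0.5425, 0.1544, 0.0393]
tool_rot: [-89.1, 20.0, 174.3]
force: [-1.2, 0.2, -1.7]
grip_width: 0.0298
[  21.65967581   12.10213876  -50.25448297  121.28991893   33.98667832
   38.90809156 -147.13139999]
```

View pics/s17.png

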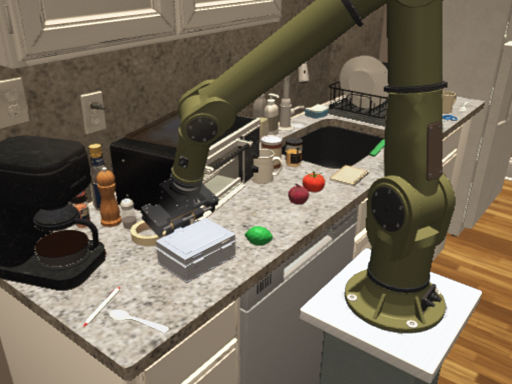

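```bash
python3 -m pendant '[0,0,-0.1,0,0,0,20,0,0,0,0,0,0,20]' 15;  python3 -m pendant '[0,0,-0.1,0,0,0,20,0,0,0,0,0,0,20]' 15; python3 -c "
from h import *
print(env.get_obs()['qpos'])"
```

```text
time_s: 21.2
tool_pos: [0.5435, 0.1543, 0.0371]
tool_rot: [-89.1, 20.1, 174.2]
force: [-8.4, -1.3, 11.2]
grip_width: 0.0298
time_s: 21.45
tool_pos: [0.5449, 0.1541, 0.0342]
tool_rot: [-89.1, 20.2, 174.2]
force: [-9.3, -2.0, 14.5]
grip_width: 0.0295
[  20.81517862   12.81940386  -49.51715891  121.41530352   35.57907353
   38.39517264 -148.55508275]
```

```bash
python3 -m pendant '[0,0,0.12,0,0,0,20,0,0,0,0,0,0,55,0,0,0,0,0,0,55,0,0,0,0,0,0,55,-0.15,0,0.4,0,0,0,55,-0.2,0,0.6,0,0,0,55,-0.25,0,0.7,0,0,0,55,-0.25,0,0.7,0,0,0,55,-0.25,0,0.7,0,0,0,55,0,0,0.5,0,0,0,55]' 15
python3 -c "
from h import *
snap('wrist','w18.png');snap('scene','s18.png')
im=cv2.imread('pics/s18.png')[190:290,130:290]; cv2.imwrite('pics/sz18.png',cv2.resize(im,None,fx=5,fy=5,interpolation=cv2.INTER_CUBIC))"
```

```text
time_s: 22.7
tool_pos: [0.5002, 0.1551, 0.1828]
tool_rot: [-89.2, 20.3, 174.2]
force: [-0.1, 0.3, 0.1]
grip_width: 0.0553
```

View pics/sz18.png

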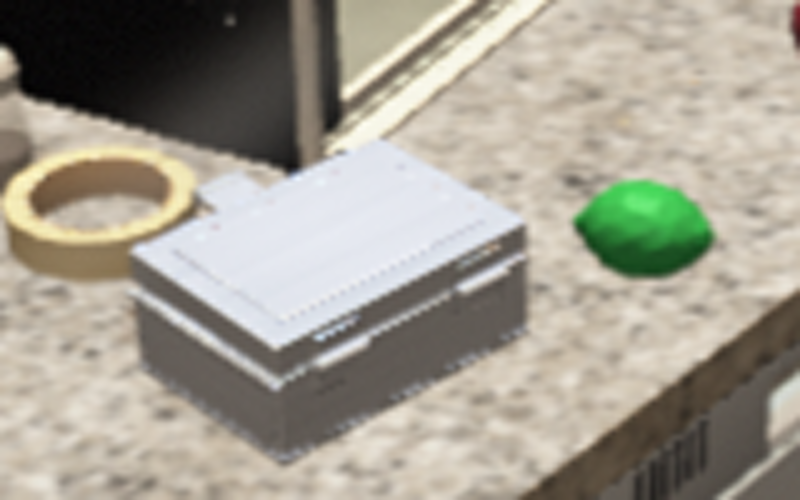

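View pics/w18.png

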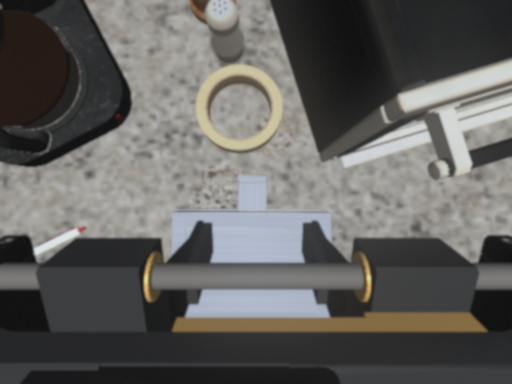

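```bash
python3 - <<'E'
import cv2,numpy as np
a=cv2.imread('pics/scene0.png')[190:290,130:290];b=cv2.imread('pics/s18.png')[190:290,130:290]
ab=np.vstack([a[15:75,0:100],b[15:75,0:100]])
cv2.imwrite('pics/cmp.png',cv2.resize(ab,None,fx=5,fy=5,interpolation=cv2.INTER_NEAREST))
E
```

```text
(no output)
```

View pics/cmp.png

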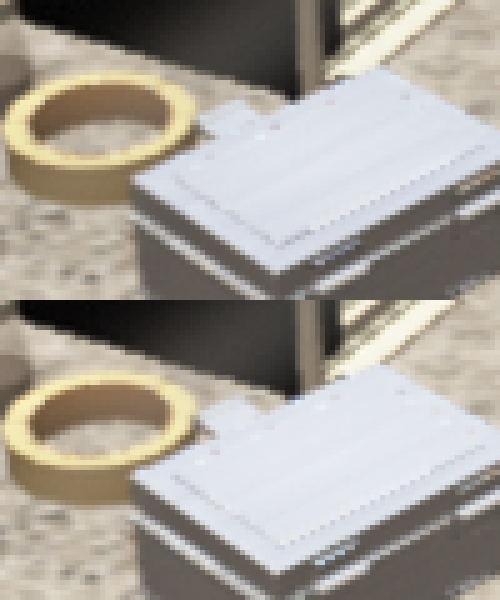

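```bash
python3 -c "
from cell import env
o=env.get_obs();print(o['tool_pos'],o['force']);print(env.sign_off())"
```

```text
[0.50193527 0.15546287 0.18402352] [ 0.32487316  0.45360557 -0.0154829 ]
the job is handed in; nothing more can be done
None
```

I packed the lemon and shut the lunch box, and handed the job in at about 22.8 s of the 72 s allowed. No verdict comes back, so what follows is from my own checks.

- **Opening:** I pinched the tab across its width and swung the lid to about 1.55 rad, worked out from the tool pose. The lid stayed there after release.
- **Placing:** I gripped the lemon across its width (49 mm opening), lowered it to the tray floor and let go. The next wrist picture shows it lying near the middle of the tray with the lid upright.
- **Closing:** I regrasped the tab and swung the lid back down. I then pressed until the upward push on the tool rose to 11–14 N, well above the 1–3 N that moves the lid, so I took it to be at its stop.
- **Final state:** The gripper is clear of the box (TCP about 0.18 m up) with contact force near zero.

**Checks that fell short or disagreed:**
- **Lid angle:** I did not measure it directly at the end. The last scene picture matches the starting one, apart from a shift of about 1 pixel across the whole picture. Two views at the start put the lid within about 0.03 rad of shut.
- **Lemon:** It cannot be seen under the closed lid.
- **Box position:** The wrist camera put the box centre about 5 mm from where the top camera did. I aimed between the two.

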